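# Pack the vision target kit

### The job

Pack the camera test kit into the black tray: lay the red, yellow and blue plates lengthwise along the tray, each centred beside the tab of its own colour, as an overlapping fan in which the plate farthest from the die bay lies flat on the floor and each next one rests on the edge of the one before. Put the white die in the die bay at the tray's end. Leave the green plate and the black die where they lie, and let go of everything.

Things in the scene. Friction and masses are not known exactly. Their poses are not given: they have to be found in the camera images.
- tray: black kit tray, fixed; origin under the well's centre at bench height, z up, y along its length. Well 150 (x) by 270 mm (y), walls 4 mm, rim 13 mm and inner floor 4 mm above the bench. A 4 mm divider of rim height at y = +71 mm cuts off the die bay (y +73 to +135 mm, grey liner); the rest is for the plates, fanned from the -y end, centred at x = 0. A 26 mm ledge on the +x side bears the tabs
- tab_red: red tab, 20 x 30 x 4 mm, fixed on the tray's ledge; origin at the centre of its underside, axes parallel to the tray's. Its y in the tray's frame (-85, -37 or +11 mm, drawn anew) is where the red plate's centre belongs. Places are 48 mm apart, so plates overlap by 32 mm; the second and third slope down to +y by about 7 degrees, raised ends' tops about 16 mm above the tray floor
- tab_yellow: yellow tab, 20 x 30 x 4 mm, fixed on the tray's ledge; origin at the centre of its underside, axes parallel to the tray's. Its y in the tray's frame (-85, -37 or +11 mm, drawn anew) is where the yellow plate's centre belongs. Places are 48 mm apart, so plates overlap by 32 mm; the second and third slope down to +y by about 7 degrees, raised ends' tops about 16 mm above the tray floor
- tab_blue: blue tab, 20 x 30 x 4 mm, fixed on the tray's ledge; origin at the centre of its underside, axes parallel to the tray's. Its y in the tray's frame (-85, -37 or +11 mm, drawn anew) is where the blue plate's centre belongs. Places are 48 mm apart, so plates overlap by 32 mm; the second and third slope down to +y by about 7 degrees, raised ends' tops about 16 mm above the tray floor
- plate_red_mid (a point): centre (half-way up) of the red target plate, a loose rectangular plate 50 mm (its x) by 80 mm (its y) by 6 mm thick (z up), about 60 g, white spot in the middle; lies flat on the bench at the start, its y within 0.4 rad of world y
- plate_yellow_mid (a point): centre (half-way up) of the yellow target plate, a loose rectangular plate 50 mm (its x) by 80 mm (its y) by 6 mm thick (z up), about 60 g, white spot in the middle; lies flat on the bench at the start, its y within 0.4 rad of world y
- plate_blue_mid (a point): centre (half-way up) of the blue target plate, a loose rectangular plate 50 mm (its x) by 80 mm (its y) by 6 mm thick (z up), about 60 g, white spot in the middle; lies flat on the bench at the start, its y within 0.4 rad of world y
- plate_green_mid (a point): centre (half-way up) of the green target plate, a loose rectangular plate 50 mm (its x) by 80 mm (its y) by 6 mm thick (z up), about 60 g, white spot in the middle; lies flat on the bench at the start, its y within 0.4 rad of world y; look-alike with no tab of its colour, it does not belong in the tray
- die_white_mid (a point): centre of the white die with black pips, a loose cube of 30 mm edge, about 30 g, flat on the bench, one pair of sides within 0.4 rad of world y
- die_black_mid (a point): centre of the black die with white pips, a loose cube of 30 mm edge; look-alike that does not belong in the tray
Things that resemble listed ones, but are neither listed nor needed, are in the scene too. Of the things shaped like the part that bears plate_red_mid, the red one is meant.

How it is judged:
By the outcome, as a careful person would: the job done as asked, in the order asked, and still so for the second after the job is handed in, with the robot touching nothing.
It also fails if it takes over 102 s, if anything falls off the work surface, if the arm or the gripper's body presses on something with over 40 N, if the wrist force passes 120 N, or if a joint passes its speed limit or range.

### The arm

A 7-joint arm with a two-finger parallel gripper is mounted at the origin on the work surface. World frame = base frame: x ahead of the robot, y to its left, z up, the work surface at z = 0. Lengths are in m, angles in rad, forces in N, time in s.
With the tool pointing down it reaches from about 0.425 to 0.925 m from the base axis. Payload 6.8 kg.
Tool frame: the origin (TCP) lies at the very end of the fingers, on their centre line; the grasp point (between the pads) lies 19 mm behind it (r.tcp_to_grasp is the distance from the TCP to the grasp point, in m); z points along the fingers, y is the line along which they close (so a half turn about z gives the same grasp; the last joint's range is limited). The gripper opens to 85 mm and grips with 20 to 120 N. Pads are 22 mm wide; open, the fingers measure 114 mm over their backs; the gripper's body (76 mm by 85 mm) begins 54 mm behind the grasp point. The pads swing forward as they close: fully open they stand 13 mm farther back than shut.
Start: joints at [1.178, 0.477, 0.022, 1.555, -0.011, 1.109, -0.083], TCP at [0.19, -0.648, 0.231] pointing down, gripper open.
Joint ranges: [-2.96, 2.96], [-0.34, 2.1], [-1.41, 1.46], [0.24, 2.44], [-1.37, 4.51], [0.17, 1.92], [-2.96, 2.96]. Speed limits (rad/s): [2.39, 2.39, 3.14, 3.14, 3.14, 3.14, 3.14].

### API

Orientations are given as a rotation vector (axis times angle).
In Python, from bench import r gives the robot as it stands.
- The arm moves only by the tool step_arm, never from a script. Its argument "moves" is a list of rows, each a list of 7 numbers: the shift along the tool's x, y, z in mm, then the turn, a rotation vector about the tool's x, y, z in rad, then the finger opening in mm, from 0 to 85.4. A call has 1 to 8 rows; each row is the pose to reach, as a shift and turn from the pose commanded when the call began, along the tool's axes at that moment; what a row does not reach only later rows make up. A row lasts 1/10 s, in which the tool goes at most 50 mm and 8.59 degrees, less where a joint would pass 70% of its speed; a pose out of reach is approached as far as the arm can. A call with a gripper value outside its range is refused whole. The fingers move at their own pace and stop on an object; "grip_force" is the grip in N (left out, the last holds). Time passes only in rows, so rows that repeat a pose let the fingers close. It gives the time, the measured TCP pose, the force, the opening and the grip force at its end, in the units of the state.
- r.get_obs(): the state, without advancing time (a new reading comes with each control period).
- r.grab_frame(name): name is "scene" or "top"; returns a dict with "image" (420x560x3 uint8, red, green, blue), "depth" (420x560 float32, m along the optical axis (not along the pixel's ray), 0 where there is no reading), "mtx" (3x3 intrinsics, pixels), "k1" (the pictures are not rectified: a ray, as slopes to the right and down, at radius r is drawn at 1 + k1 r^2 times it, then the intrinsics apply), "rvec" (rotation vector, rad) and "tvec" (3), from world to camera coordinates, as OpenCV has them. Camera axes: x right, y down, z forward; pixel columns grow to the right and rows downward; lengths in m; the calibration is good to about 2 mm. A picture is of the moment at which its call begins.
- r.hand_in(): hands the job in; it is judged then, once.
The state is a dict: "clock": time; "joints": joint angles; "qvel": joint speeds; "tau": joint torques, N m; "tcp_pos": TCP position; "orientation": TCP orientation; "contact_force": force on the tool from outside, world axes, zero at the start; "moment": the same for the moment, N m; "grip_width": finger opening in m; "gripper_force": force on a finger pad.
Only numpy, scipy, OpenCV 4.12 (cv2) and the standard library are available. Lean on these libraries where they do the work, as an engineer would, in place of code of your own. Each camera call takes 0.05 s, during which the arm holds its last target. There are 200 camera calls.

## Working session

There is one attempt and no reset: what is moved stays moved. The work goes in short steps, Python scripts to look and compute and a tool call to move; the robot and the scene stay as the last step left them, time stands still between calls to the robot, and variables do not carry over. Pictures are saved under pics/ and viewed, at most 14 in all, crops included, and the job is handed in when it is done.

Besides the shell and the picture viewer there is one more tool, called after "Call:" in YAML: its name, and indented under it one key for each argument. step_arm: Moves the arm, as the interface text tells. Its arguments: {"type":"object","properties":{"moves":{"type":"array","items":{"type":"array","items":{"type":"number"}}},"grip_force":{"type":"number"}},"required":["moves"]}

```bash
mkdir -p pics; cat > h.py <<'E'
import numpy as np,cv2
from bench import r
from scipy.spatial.transform import Rotation as R
def grab(n):
    f=r.grab_frame(n); return f
def save(f,p,crop=None,s=1):
    im=f["image"][...,::-1]
    if crop: x0,y0,x1,y1=crop; im=im[y0:y1,x0:x1]
    cv2.imwrite(p,cv2.resize(im,None,fx=s,fy=s,interpolation=cv2.INTER_CUBIC))
def dist(f):return np.array([f["k1"],0,0,0.])
def ray(f,uv,z):
    """pixels -> world points on plane z"""
    K=np.array(f["mtx"],float); M=R.from_rotvec(np.ravel(f["rvec"])).as_matrix(); t=np.ravel(f["tvec"])
    p=cv2.undistortPoints(np.float64(uv).reshape(-1,1,2),K,dist(f)).reshape(-1,2)
    d=np.c_[p,np.ones(len(p))]@M; c=-M.T@t
    return c+d*((z-c[2])/d[:,2])[:,None]
def proj(f,P):
    return cv2.projectPoints(np.float64(P).reshape(-1,1,3),np.float64(f["rvec"]).reshape(3),np.float64(f["tvec"]).reshape(3),np.float64(f["mtx"]),dist(f))[0].reshape(-1,2)
E
python3 - <<'E'
from h import *
for n in("scene","top"):
    f=grab(n); save(f,f"pics/{n}0.png",s=1.4); 
    M=R.from_rotvec(np.ravel(f["rvec"])).as_matrix(); print(n,-M.T@np.ravel(f["tvec"]),f["mtx"],f["k1"])
o=r.get_obs();print(o["clock"],o["tcp_pos"],o["orientation"],r.tcp_to_grasp)
E
```

```text
scene [ 0.80750611 -0.26670671  0.83007934] [[400.92277881   0.         278.85967061]
 [  0.         400.92277881 211.63037751]
 [  0.           0.           1.        ]] 0.03790052024663463
top [0.26057116 0.04177187 1.19084944] [[404.63876498   0.         274.17630137]
 [  0.         404.63876498 207.91065458]
 [  0.           0.           1.        ]] -0.06969100752346949
0.1 [ 0.18948512 -0.64731254  0.23043129] [-3.10821328e+00 -4.45687030e-01  5.58790558e-04] 0.0187
```

View pics/top0.png

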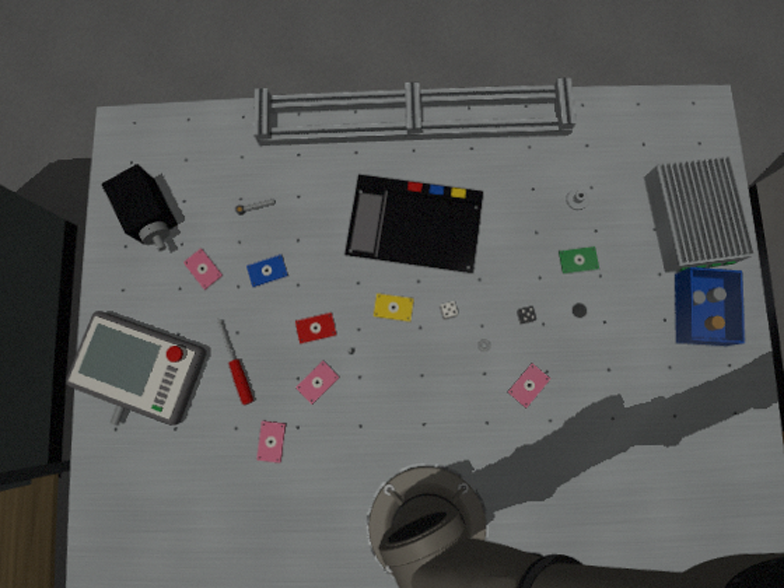

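View pics/scene0.png

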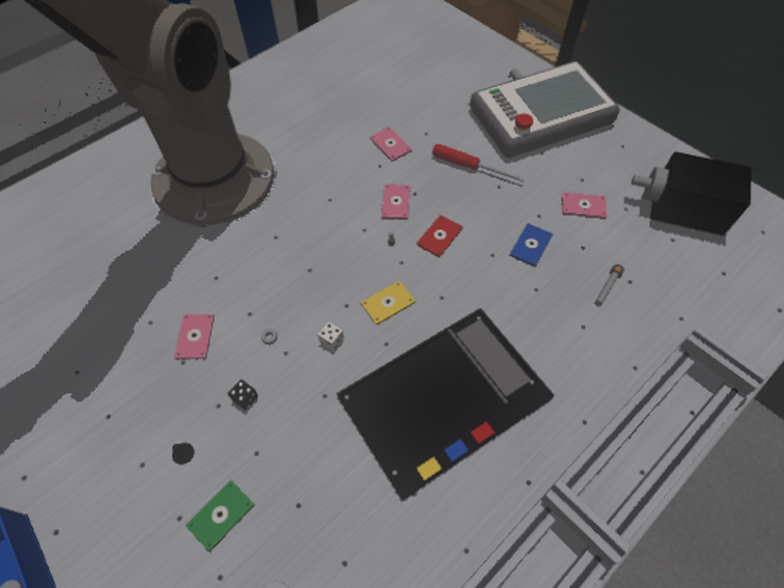

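The top view (shown at 1.4×) has the red plate at (316,328), yellow at (394,307), blue at (267,270) and the white die at (449,310). The tray is at (415,225), with tabs red (415,187), blue (437,190) and yellow (458,193). 

Look-alikes:
- Pink plates at (203,268), (317,382), (270,441) and (529,385) could pass for red.
- The green plate is at (579,260).
- The black die is at (527,314), and there is a black disc at (579,310).
- The blue bin is at (710,305).

I choose the saturated red plate at (316,328). The fan order from the -y end is yellow, blue, red.

```bash
cat > meas.py <<'E'
from h import *
RNG={"red":[((0,150,60),(6,255,255)),((174,150,60),(180,255,255))],"yellow":[((20,120,60),(35,255,255))],"blue":[((105,120,50),(125,255,255))]}
def blobs(f,col,amin):
    hsv=cv2.cvtColor(f["image"],cv2.COLOR_RGB2HSV); m=sum(cv2.inRange(hsv,*map(np.array,q)) for q in RNG[col])
    cs,_=cv2.findContours(m.astype(np.uint8),cv2.RETR_EXTERNAL,cv2.CHAIN_APPROX_NONE)
    return [c for c in cs if cv2.contourArea(c)>amin]
def rect(f,c,z):
    P=ray(f,c.reshape(-1,2),z)[:,:2]; (x,y),(w,h),a=cv2.minAreaRect(np.float32(P*1000))
    a=np.deg2rad(a)
    if w>h: ang=a; 
    else: ang=a+np.pi/2
    w,h=sorted((w,h)); yaw=(ang-np.pi/2+np.pi/2)%np.pi-np.pi/2   # yaw of long axis from world y
    return np.round([x,y,w,h],1),round(yaw,3)
if __name__=="__main__":
  for n in("scene","top"):
    f=grab(n)
    for col in RNG:
        for c in blobs(f,col,60):
            u=c.reshape(-1,2).mean(0); 
            zt=0.006 if cv2.contourArea(c)>350 else 0.017
            print(n,col,u.round(),cv2.contourArea(c),*rect(f,c,zt), 'tab' if zt>.01 else '')
    hsv=cv2.cvtColor(f["image"],cv2.COLOR_RGB2HSV)
    m=cv2.inRange(hsv,np.array((0,0,0)),np.array((180,255,60)))
    if n=="scene":
        pass
    x0,y0,x1,y1=(230,110,360,210) if n=="top" else (230,210,410,370)
    mm=np.zeros_like(m); mm[y0:y1,x0:x1]=m[y0:y1,x0:x1]
    mm=cv2.morphologyEx(mm,cv2.MORPH_CLOSE,np.ones((3,3)))
    c=max(cv2.findContours(mm,cv2.RETR_EXTERNAL,cv2.CHAIN_APPROX_NONE)[0],key=cv2.contourArea)
    print(n,'tray',*rect(f,c,.013),'expect 184(158+26?) x 278')
E
python3 meas.py
python3 - <<'E'
from h import *
f=grab("top"); a=f["image"][110:260,180:400]; b=cv2.resize(a[...,::-1],None,fx=3.5,fy=3.5,interpolation=cv2.INTER_CUBIC); cv2.imwrite("pics/crop1.png",np.clip(b*1.6,0,255))
E
```

```text
scene red [344. 308.] 121.5 [ 7.086e+02 -4.000e-01  1.990e+01  3.000e+01] -0.183 tab
scene red [314. 169.] 376.0 [407.4 218.6  46.3  76.7] 0.207 
scene red [326. 109.] 80.5 [294.3 379.2  13.5  89.7] -1.232 tab
scene yellow [306. 334.] 150.5 [692.2 -94.6  20.9  31.3] -0.179 tab
scene yellow [277. 216.] 554.0 [446.6  53.1  49.8  78.4] -0.174 
scene blue [ 15. 395.] 1420.5 [ 392.3 -568.2   53.6  140.3] 1.468 
scene blue [325. 321.] 141.5 [700.6 -47.7  20.7  31.2] -0.178 tab
scene blue [379. 174.] 449.0 [534.5 324.2  48.3  78.8] 0.288 
scene tray [630.9   1.1 185.2 278.3] -0.175 expect 184(158+26?) x 278
top red [172. 272.] 218.0 [294.3 375.2  24.1  94. ] -1.211 tab
top red [124. 252.] 84.5 [355.6 517.3  29.5  33.9] -0.02 tab
top red [225. 234.] 383.5 [403.  219.1  47.6  78.4] 0.193 
top yellow [281. 219.] 396.0 [442.4  53.6  49.3  78.6] -0.162 
top blue [507. 219.] 2387.5 [ 425.5 -620.2  148.9  164. ] 1.468 
top blue [190. 193.] 376.0 [530.1 324.5  48.6  79.5] 0.297 
top tray [625.    2.7 184.6 276.5] -0.177 expect 184(158+26?) x 278[ WARN:0@0.647] global loadsave.cpp:1063 imwrite_ Unsupported depth image for selected encoder is fallbacked to CV_8U.
```

View pics/crop1.png

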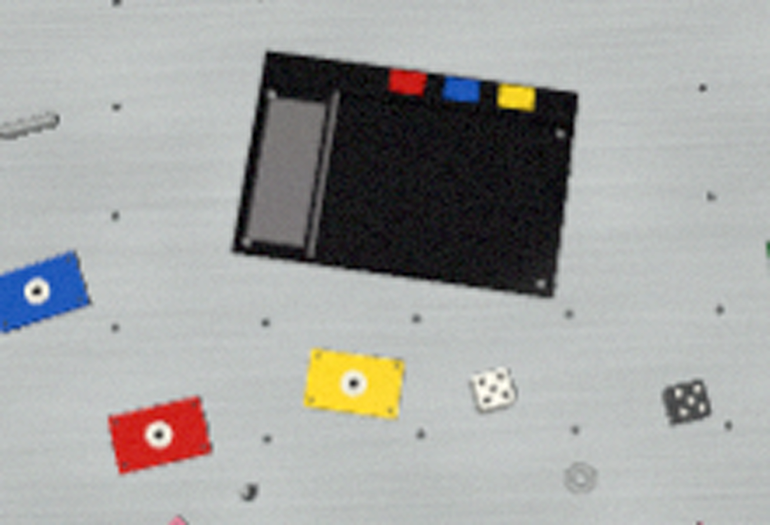

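The crop confirms the choice: red plate at (160,434), yellow at (353,383), blue at (38,290) and white die at (493,389). The tabs run red, blue, yellow from the bay side. The two views differ by about 4 mm in x, so I'll use their mean.

```bash
cat > go.py <<'E'
import sys
from h import *
TR=np.array([615.1,4.2]);TY=-.176
def down(yaw,tilt=0):
    c,s=np.cos(yaw),np.sin(yaw)
    M=np.array([[-s,c,0],[c,s,0],[0,0,-1.]]).T.copy()
    M=np.column_stack([(-s,c,0),(c,s,0),(0,0,-1)])
    return R.from_rotvec(tilt*np.array([c,s,0]))*R.from_matrix(M)
def rel(x,y,z,yaw,tilt=0):
    o=r.get_obs(); Q=R.from_rotvec(o["orientation"]); p=np.array(o["tcp_pos"])*1000
    d=Q.inv().apply(np.array([x,y,z])-p); w=(Q.inv()*down(yaw,tilt)).as_rotvec()
    print("t",o["clock"],"tcp",p.round(1),"F",np.round(o["contact_force"],1),"w",round(o["grip_width"]*1000,1),"gf",round(o["gripper_force"],1),"MOVE",d.round(1),w.round(3))
def tray(u,v): 
    c,s=np.cos(TY),np.sin(TY); return TR+[c*u-s*v,s*u+c*v]
if __name__=="__main__": rel(*map(float,sys.argv[1:]))
E
python3 go.py 450 -350 180 -.168; python3 go.py 444.5 53.3 120 -.168
python3 - <<'E'
from h import *
for n in("scene","top"):
    f=grab(n); hsv=cv2.cvtColor(f["image"],cv2.COLOR_RGB2HSV)
    x,y=(321,222) if n=="top" else (236,239)
    m=cv2.inRange(hsv,np.array((0,0,175)),np.array((180,60,255)));mm=np.zeros_like(m);mm[y-18:y+18,x-18:x+18]=m[y-18:y+18,x-18:x+18]
    mm=cv2.morphologyEx(mm,cv2.MORPH_CLOSE,np.ones((3,3)))
    c=max(cv2.findContours(mm,0,cv2.CHAIN_APPROX_NONE)[0],key=cv2.contourArea); 
    print(n,cv2.contourArea(c),[np.round(q,1) for q in cv2.minAreaRect(np.float32(ray(f,c.reshape(-1,2),.03)[:,:2]*1000))])
E
```

```text
t 0.25 tcp [ 189.6 -647.6  230.9] F [-0.5 -0.4  0. ] w 85.4 gf 0.0 MOVE [ 333.5 -212.4   51. ] [-1.000e-03 -0.000e+00 -1.118e+00]
t 0.25 tcp [ 189.6 -647.6  230.9] F [-0.5 -0.4  0. ] w 85.4 gf 0.0 MOVE [ 441.6 -600.9  111.3] [-1.000e-03 -0.000e+00 -1.118e+00]
scene 44.0 [array([434.8, -61.6]), array([21.9, 25.6]), np.float64(39.7)]Traceback (most recent call last):
  File "<stdin>", line 7, in <module>
ValueError: max() iterable argument is empty
```

Call:
step_arm:
  moves:
    - [333,-212,51,0,0,-1.118,85]
    - [333,-212,51,0,0,-1.118,85]
    - [333,-212,51,0,0,-1.118,85]
    - [333,-212,51,0,0,-1.118,85]
    - [333,-212,51,0,0,-1.118,85]
    - [333,-212,51,0,0,-1.118,85]
    - [333,-212,51,0,0,-1.118,85]
    - [333,-212,51,0,0,-1.118,85]
  grip_force: 40

```text
clock: 1.15
tcp_pos: [0.4509, -0.3492, 0.1804]
orientation: [2.394, 2.033, 0.0]
contact_force: [0.5, -0.4, -0.0]
grip_width: 0.085
gripper_force: 0.0
```

```bash
python3 go.py 444.5 53.3 90 -.168
```

```text
t 1.15 tcp [ 450.9 -349.2  180.4] F [ 0.5 -0.4 -0. ] w 85.0 gf 0.0 MOVE [396.1 -71.6  90.2] [0.001 0.    0.005]
```

Call:
step_arm:
  moves:
    - [396,-72,90,0,0,0.005,66]
    - [396,-72,90,0,0,0.005,66]
    - [396,-72,90,0,0,0.005,66]
    - [396,-72,90,0,0,0.005,66]
    - [396,-72,90,0,0,0.005,66]
    - [396,-72,90,0,0,0.005,66]
    - [396,-72,90,0,0,0.005,66]
    - [396,-72,90,0,0,0.005,66]

```text
clock: 1.95
tcp_pos: [0.4452, 0.0412, 0.093]
orientation: [2.405, 2.02, 0.001]
contact_force: [0.5, -0.3, 0.9]
grip_width: 0.0661
gripper_force: 0.0
```

```bash
python3 go.py 444.5 53.3 12 -.168; python3 - <<'E'
from h import *
f=grab("scene"); save(f,"pics/s1.png",(200,130,360,250),4)
E
```

```text
t 1.95 tcp [445.2  41.2  93. ] F [ 0.5 -0.3  0.9] w 66.1 gf 0.0 MOVE [11.8 -2.8 81. ] [ 0.001 -0.    -0.006]
```

View pics/s1.png

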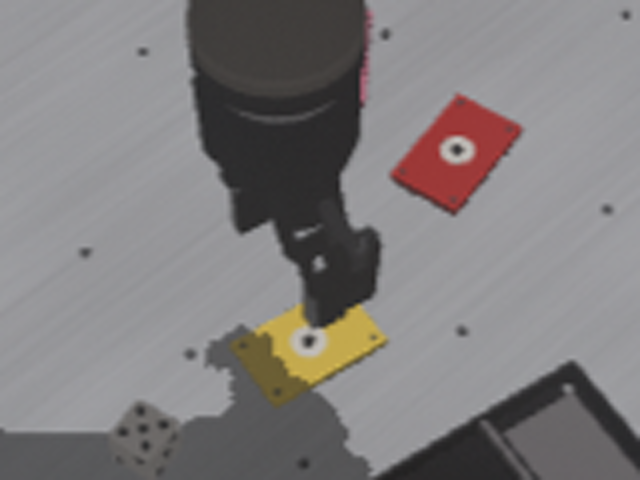

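The crop shows the gripper aligned above the yellow plate (spot at (308,341)), with the die on its left. I'll lower it now.

Call:
step_arm:
  moves:
    - [12,-2,40,0,0,-0.006,66]
    - [12,-2,70,0,0,-0.006,66]
    - [12,-2,80,0,0,-0.006,66]
    - [12,-2,80,0,0,-0.006,60]
    - [12,-2,80,0,0,-0.006,58]

```text
clock: 2.5
tcp_pos: [0.4459, 0.0514, 0.0139]
orientation: [2.399, 2.027, 0.001]
contact_force: [0.8, 0.1, -1.3]
grip_width: 0.0579
gripper_force: 0.0
```

```bash
python3 go.py 444.5 53.3 2 -.168
```

```text
t 2.5 tcp [445.9  51.4  13.9] F [ 0.8  0.1 -1.3] w 57.9 gf 0.0 MOVE [ 1.7 -1.7 11.9] [ 0.001 -0.     0.   ]
```

Call:
step_arm:
  moves:
    - [2,-1.5,6,0,0,0,56]
    - [2,-1.5,9,0,0,0,56]
    - [2,-1.5,11,0,0,0,56]
    - [2,-1.5,12,0,0,0,56]
    - [2,-1.5,12,0,0,0,56]

```text
clock: 3.0
tcp_pos: [0.444, 0.0538, 0.001]
orientation: [2.399, 2.028, -0.0]
contact_force: [0.1, 0.3, -0.4]
grip_width: 0.0561
gripper_force: 0.0
```

Call:
step_arm:
  moves:
    - [0,0,1,0,0,0,56]
    - [0,0,2,0,0,0,56]
    - [0,0,2,0,0,0,54]
    - [0,0,2,0,0,0,54]

```text
clock: 3.4
tcp_pos: [0.444, 0.0539, -0.001]
orientation: [-2.399, -2.028, 0.0]
contact_force: [0.5, -0.5, 0.2]
grip_width: 0.054
gripper_force: 0.0
```

Call:
step_arm:
  moves:
    - [0,0,1,0,0,0,54]
    - [0,0,2,0,0,0,54]
    - [0,0,2,0,0,0,54]

```text
clock: 3.7
tcp_pos: [0.4439, 0.0539, -0.0031]
orientation: [-2.399, -2.028, 0.0]
contact_force: [-0.7, -0.1, -0.7]
grip_width: 0.0539
gripper_force: 0.0
```

Call:
step_arm:
  moves:
    - [0,0,0,0,0,0,46]
    - [0,0,0,0,0,0,46]
    - [0,0,0,0,0,0,46]
    - [0,0,0,0,0,0,46]
  grip_force: 40

```text
clock: 4.1
tcp_pos: [0.4443, 0.0539, -0.0026]
orientation: [2.399, 2.028, 0.001]
contact_force: [-0.1, -1.0, 4.9]
grip_width: 0.0484
gripper_force: 43.1
```

Call:
step_arm:
  moves:
    - [0,0,-5,0,0,0,46]
    - [0,0,-20,0,0,0,46]
    - [0,0,-50,0,0,0,46]
    - [0,0,-60,0,0,0,46]
    - [0,0,-60,0,0,0,46]

```text
clock: 4.6
tcp_pos: [0.4451, 0.0539, 0.0583]
orientation: [2.398, 2.027, 0.004]
contact_force: [0.1, -0.8, -0.5]
grip_width: 0.0486
gripper_force: 41.7
```

```bash
cat > t.py <<'E'
import sys; from go import *
u,v,z,t=map(float,sys.argv[1:]); p=tray(u,v); print(p.round(1)); rel(p[0],p[1],z,TY,t)
E
python3 t.py 0 -84.4 40 0
```

```text
[600.3 -78.9]
t 4.6 tcp [445.1  53.9  58.3] F [ 0.1 -0.8 -0.5] w 48.6 gf 41.7 MOVE [-105.1  175.1   18.7] [ 0.003 -0.001  0.009]
```

Call:
step_arm:
  moves:
    - [-15,25,3,0,0,0.008,46]
    - [-40,65,5,0,0,0.008,46]
    - [-65,105,10,0,0,0.008,46]
    - [-90,145,15,0,0,0.008,46]
    - [-102,170,18,0,0,0.008,46]
    - [-105,175,19,0,0,0.008,46]
    - [-105,175,19,0,0,0.008,46]

```text
clock: 5.3
tcp_pos: [0.5985, -0.0793, 0.0363]
orientation: [-2.407, -2.016, 0.002]
contact_force: [0.0, 1.0, -0.9]
grip_width: 0.0483
gripper_force: 41.7
```

```bash
python3 t.py 0 -84.4 2.5 0;  python3 - <<'E'
from h import *
f=grab("scene"); save(f,"pics/s2.png",(220,200,400,360),4)
E
```

```text
[600.3 -78.9]
t 5.3 tcp [598.5 -79.3  36.3] F [ 0.   1.  -0.9] w 48.3 gf 41.7 MOVE [ 0.7  1.8 33.8] [-0.002  0.    -0.   ]
```

View pics/s2.png

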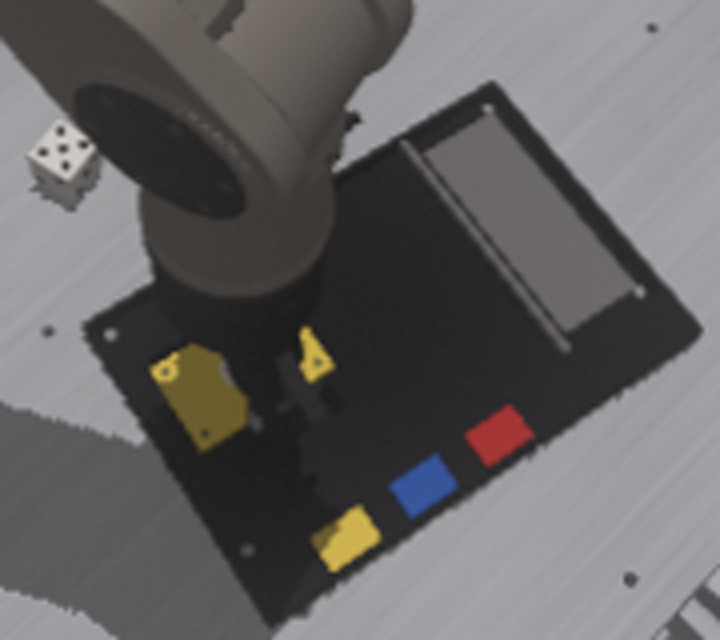

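The yellow plate is held over the -y end of the tray, level, with its tab at (347,538). I'll lower it.

Call:
step_arm:
  moves:
    - [0.7,1.8,15,0,0,0,46]
    - [0.7,1.8,25,0,0,0,46]
    - [0.7,1.8,30,0,0,0,46]
    - [0.7,1.8,32,0,0,0,46]
    - [0.7,1.8,33,0,0,0,46]
    - [0.7,1.8,34,0,0,0,46]
    - [0.7,1.8,34,0,0,0,46]

```text
clock: 6.05
tcp_pos: [0.6012, -0.0784, 0.0042]
orientation: [2.407, 2.018, 0.0]
contact_force: [0.1, -1.1, -1.2]
grip_width: 0.0483
gripper_force: 41.7
```

Call:
step_arm:
  moves:
    - [0,0,1,0,0,0,46]
    - [0,0,2,0,0,0,46]
    - [0,0,2,0,0,0,46]

```text
clock: 6.35
tcp_pos: [0.601, -0.0784, 0.002]
orientation: [-2.407, -2.019, 0.0]
contact_force: [0.0, -0.4, -0.9]
grip_width: 0.0488
gripper_force: 41.7
```

Call:
step_arm:
  moves:
    - [0,0,0.5,0,0,0,46]
    - [0,0,1,0,0,0,46]
    - [0,0,1,0,0,0,46]

```text
clock: 6.65
tcp_pos: [0.6011, -0.0784, 0.0015]
orientation: [2.407, 2.019, -0.0]
contact_force: [-2.0, 0.7, 3.8]
grip_width: 0.0484
gripper_force: 44.7
```

Call:
step_arm:
  moves:
    - [0,0,0,0,0,0,51]
    - [0,0,0,0,0,0,56]
    - [0,0,0,0,0,0,60]
    - [0,0,-5,0,0,0,60]
    - [0,0,-30,0,0,0,64]
    - [0,0,-70,0,0,0,66]
    - [0,0,-110,0,0,0,66]

```text
clock: 7.35
tcp_pos: [0.6005, -0.0782, 0.112]
orientation: [-2.406, -2.018, 0.001]
contact_force: [1.0, 0.4, 0.3]
grip_width: 0.0658
gripper_force: 0.0
```

```bash
python3 go.py 530.8 328.2 80 .292
```

```text
t 7.35 tcp [600.5 -78.2 112. ] F [1.  0.4 0.3] w 65.8 gf 0.0 MOVE [ 388.1 -139.2   32.3] [-0.001 -0.    -0.467]
```

Call:
step_arm:
  moves:
    - [388,-139,32,0,0,-0.467,66]
    - [388,-139,32,0,0,-0.467,66]
    - [388,-139,32,0,0,-0.467,66]
    - [388,-139,32,0,0,-0.467,66]
    - [388,-139,32,0,0,-0.467,66]
    - [388,-139,32,0,0,-0.467,66]
    - [388,-139,32,0,0,-0.467,66]
    - [388,-139,32,0,0,-0.467,66]

```text
clock: 8.15
tcp_pos: [0.5336, 0.3166, 0.0803]
orientation: [1.875, 2.52, 0.001]
contact_force: [1.0, 0.3, -0.6]
grip_width: 0.0659
gripper_force: 0.0
```

```bash
python3 - <<'E'
from meas import *
for n in("scene","top"):
    f=grab(n)
    for c in blobs(f,"yellow",60):
        A=cv2.contourArea(c); print(n,c.reshape(-1,2).mean(0).round(),A,*rect(f,c,.010 if A>250 else .017))
    if n=="scene": save(f,"pics/s3.png",(220,140,420,370),2.6)
E
python3 go.py 531.1 328.2 5 .292
```

```text
scene [306. 334.] 150.5 [692.2 -94.6  20.9  31.3] -0.179
scene [281. 298.] 872.0 [602.7 -78.2  52.1  81.4] -0.177
top [323. 166.] 429.0 [599.1 -78.2  53.2  82.9] -0.178
t 8.25 tcp [529.8 324.9  80.9] F [0.6 0.5 0.3] w 66.4 gf 0.0 MOVE [ 2.2  2.1 76. ] [ 0.001 -0.007  0.012]
```

View pics/s3.png

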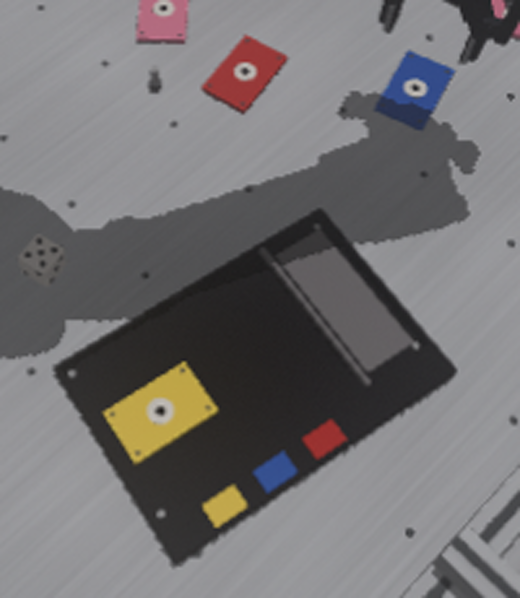

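Yellow is flat in the tray beside its tab: plate spot at (160,411), tab at (225,506). It sits within 1 mm along the tray. Next is blue.

Call:
step_arm:
  moves:
    - [2,2,40,0,-0.006,0.012,60]
    - [2,2,65,0,-0.006,0.012,57]
    - [2,2,74,0,-0.006,0.012,57]
    - [2,2,76,0,-0.006,0.012,56]
    - [2,2,76,0,-0.006,0.012,56]

```text
clock: 8.75
tcp_pos: [0.5359, 0.3175, 0.0049]
orientation: [1.887, 2.505, -0.004]
contact_force: [0.4, -0.0, 0.9]
grip_width: 0.0559
gripper_force: 0.0
```

```bash
python3 go.py 531.1 328.2 -2.6 .292
```

```text
t 8.75 tcp [535.9 317.5   4.9] F [ 0.4 -0.   0.9] w 55.9 gf 0.0 MOVE [11.7 -1.6  7.4] [ 0.001  0.006 -0.012]
```

Call:
step_arm:
  moves:
    - [6,-1,1,0,0.005,-0.012,56]
    - [11,-1.5,4,0,0.005,-0.012,56]
    - [11.5,-1.5,6,0,0.005,-0.012,55]
    - [11.5,-1.5,7,0,0.005,-0.012,54]
    - [11.5,-1.5,7,0,0.005,-0.012,54]

```text
clock: 9.25
tcp_pos: [0.5307, 0.3277, -0.0031]
orientation: [1.874, 2.52, -0.001]
contact_force: [-0.4, -0.3, 0.1]
grip_width: 0.0543
gripper_force: 0.0
```

```bash
python3 go.py 531.1 328.2 -2.6 .292
```

```text
t 9.25 tcp [530.7 327.7  -3.1] F [-0.4 -0.3  0.1] w 54.3 gf 0.0 MOVE [ 0.3  0.5 -0.5] [-0.     0.001 -0.   ]
```

Call:
step_arm:
  moves:
    - [0,0,-0.5,0,0,0,46]
    - [0,0,-0.5,0,0,0,46]
    - [0,0,-0.5,0,0,0,46]
    - [0,0,-0.5,0,0,0,46]
    - [0,0,-6,0,0,0,46]
    - [0,0,-25,0,0,0,46]
    - [0,0,-60,0,0,0,46]
    - [0,0,-60,0,0,0,46]

```text
clock: 10.05
tcp_pos: [0.5332, 0.3305, 0.0627]
orientation: [1.873, 2.518, 0.012]
contact_force: [-0.1, 1.2, 0.0]
grip_width: 0.0484
gripper_force: 41.6
```

```bash
python3 - <<'E'
from meas import *
from go import rel
for n in("scene","top"):
    f=grab(n)
    for c in blobs(f,"blue",60): print(n,c.reshape(-1,2).mean(0).round(),cv2.contourArea(c))
E
python3 t.py 0 -33 60 -.124
```

```text
scene [ 14. 393.] 1370.5
scene [325. 321.] 140.5
scene [385. 159.] 352.0
scene [180.   9.] 299.0
top [505. 220.] 2316.0
[609.3 -28.3]
t 10.15 tcp [531.5 328.5  59. ] F [-0.  -0.7 -0.3] w 48.5 gf 41.6 MOVE [-364.1  -28.1   -1. ] [ 0.032 -0.122  0.467]
```

Call:
step_arm:
  moves:
    - [-30,-2,-5,0,0,0.05,46]
    - [-75,-5,-8,0,-0.02,0.15,46]
    - [-120,-9,-8,0.01,-0.05,0.25,46]
    - [-165,-13,-8,0.02,-0.08,0.35,46]
    - [-210,-16,-8,0.03,-0.1,0.45,46]
    - [-255,-20,-8,0.032,-0.122,0.467,46]
    - [-300,-23,-6,0.032,-0.122,0.467,46]
    - [-340,-26,-3,0.032,-0.122,0.467,46]

```text
clock: 10.95
tcp_pos: [0.6034, -0.0076, 0.0599]
orientation: [2.345, 1.965, -0.152]
contact_force: [-0.4, -0.5, -1.8]
grip_width: 0.0487
gripper_force: 41.6
```

```bash
python3 t.py 0 -34.1 30 -.124
```

```text
[609.1 -29.4]
t 10.95 tcp [603.4  -7.6  59.9] F [-0.4 -0.5 -1.8] w 48.7 gf 41.6 MOVE [-16.5   9.6  32.2] [-0.003  0.003  0.   ]
```

Call:
step_arm:
  moves:
    - [-10,8,5,0,0,0,46]
    - [-10,8,10,0,0,0,46]
    - [-10,8,10,0,0,0,46]

```text
clock: 11.25
tcp_pos: [0.6084, -0.016, 0.0505]
orientation: [2.345, 1.968, -0.152]
contact_force: [-0.1, 1.2, -1.3]
grip_width: 0.0486
gripper_force: 41.6
```

```bash
python3 t.py 0 -34.1 12 -.124
```

```text
[609.1 -29.4]
t 11.25 tcp [608.4 -16.   50.5] F [-0.1  1.2 -1.3] w 48.6 gf 41.6 MOVE [-8.1  3.2 39.8] [-0.005  0.001  0.002]
```

Call:
step_arm:
  moves:
    - [-8,3,15,-0.004,0,0,46]
    - [-8,3,30,-0.004,0,0,46]
    - [-8,3,38,-0.004,0,0,46]
    - [-8,3,40,-0.004,0,0,46]
    - [-8,3,40,-0.004,0,0,46]

```text
clock: 11.75
tcp_pos: [0.6097, -0.0304, 0.0123]
orientation: [2.342, 1.965, -0.147]
contact_force: [0.3, 0.3, -1.6]
grip_width: 0.0486
gripper_force: 41.6
```

```bash
python3 t.py 0 -34.1 6.5 -.124
```

```text
[609.1 -29.4]
t 11.75 tcp [609.7 -30.4  12.3] F [ 0.3  0.3 -1.6] w 48.6 gf 41.6 MOVE [ 1.6 -0.7  5.6] [0.001 0.002 0.001]
```

Call:
step_arm:
  moves:
    - [1,-0.5,3,0,0,0,46]
    - [1.5,-0.5,4.5,0,0,0,46]
    - [1.5,-0.5,5.5,0,0,0,46]
    - [1.5,-0.5,5.5,0,0,0,46]

```text
clock: 12.15
tcp_pos: [0.6098, -0.0299, 0.0074]
orientation: [2.342, 1.963, -0.146]
contact_force: [-0.4, 0.4, -0.4]
grip_width: 0.0489
gripper_force: 41.6
```

```bash
python3 t.py 0 -34.1 5.5 -.124
```

```text
[609.1 -29.4]
t 12.15 tcp [609.8 -29.9   7.4] F [-0.4  0.4 -0.4] w 48.9 gf 41.6 MOVE [ 0.7 -0.8  1.8] [0.002 0.002 0.001]
```

Call:
step_arm:
  moves:
    - [0.7,-0.2,0.8,0,0,0,46]
    - [0.7,-0.2,1.5,0,0,0,46]
    - [0.7,-0.2,1.5,0,0,0,46]

```text
clock: 12.45
tcp_pos: [0.6099, -0.0293, 0.0063]
orientation: [2.342, 1.963, -0.146]
contact_force: [-1.7, 1.0, 3.9]
grip_width: 0.0487
gripper_force: 42.0
```

Call:
step_arm:
  moves:
    - [0,0,0,0,0,0,51]
    - [0,0,0,0,0,0,56]
    - [0,0,0,0,0,0,60]
    - [0,0,-6,0,0,0,60]
    - [0,0,-30,0,0,0,64]
    - [0,0,-70,0,0,0,66]
    - [0,0,-100,0,0,0,66]
    - [0,0,-100,0,0,0,66]

```text
clock: 13.25
tcp_pos: [0.615, -0.0156, 0.11]
orientation: [2.338, 1.961, -0.135]
contact_force: [0.2, 0.3, 0.3]
grip_width: 0.066
gripper_force: 0.0
```

```bash
python3 go.py 404.4 222.8 80 .2
```

```text
t 13.25 tcp [615.  -15.6 110. ] F [0.2 0.3 0.3] w 66.0 gf 0.0 MOVE [ 200.2 -249.1    3. ] [-0.013  0.124 -0.375]
```

Call:
step_arm:
  moves:
    - [200,-249,3,-0.013,0.124,-0.375,66]
    - [200,-249,3,-0.013,0.124,-0.375,66]
    - [200,-249,3,-0.013,0.124,-0.375,66]
    - [200,-249,3,-0.013,0.124,-0.375,66]
    - [200,-249,3,-0.013,0.124,-0.375,66]
    - [200,-249,3,-0.013,0.124,-0.375,66]
    - [200,-249,3,-0.013,0.124,-0.375,66]
    - [200,-249,3,-0.013,0.124,-0.375,66]

```text
clock: 14.05
tcp_pos: [0.3985, 0.2239, 0.0764]
orientation: [-1.977, -2.432, 0.01]
contact_force: [0.3, -0.9, 0.0]
grip_width: 0.0661
gripper_force: 0.0
```

```bash
python3 - <<'E'
from meas import *
for n in("scene","top"):
    f=grab(n)
    for c in blobs(f,"blue",60)+blobs(f,"yellow",60):
        A=cv2.contourArea(c); 
        if A<1000: print(n,c.reshape(-1,2).mean(0).round(),A,*rect(f,c,.015 if A>250 else .017))
    if n=="scene": save(f,"pics/s4.png",(220,200,400,360),3.5)
E
python3 go.py 404.4 222.8 5 .2
```

```text
scene [325. 321.] 140.5 [700.6 -47.6  20.7  31. ] -0.178
scene [300. 285.] 782.5 [611.5 -30.9  51.3  78.7] -0.219
scene [180.   9.] 275.5 [-358.7  355.5   86.9  103.8] 0.824
scene [306. 334.] 150.5 [692.2 -94.6  20.9  31.3] -0.179
scene [275. 302.] 425.0 [601.3 -95.4  48.7  51.2] 1.41
top [307. 164.] 404.0 [607.6 -30.   53.   80.8] -0.137
top [328. 168.] 201.0 [594.9 -89.3  52.9  58.3] -0.178
t 14.15 tcp [401.3 221.   76.4] F [0.2 0.2 1.2] w 66.2 gf 0.0 MOVE [ 1.1  4.  71.3] [-0.009 -0.     0.   ]
```

View pics/s4.png

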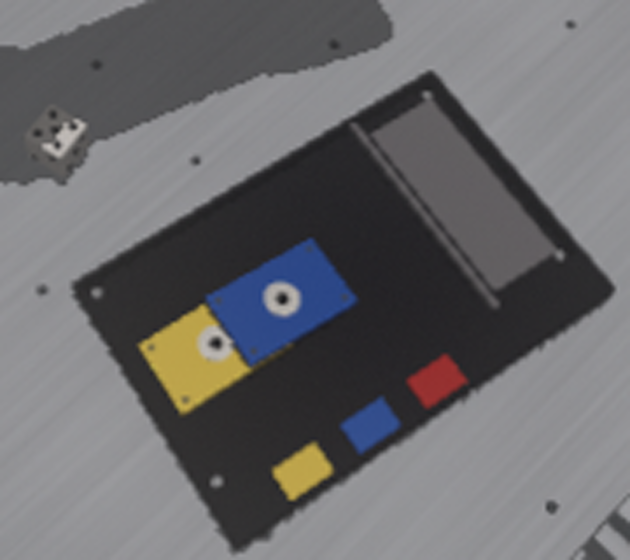

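The blue plate lies over yellow's edge. Its spot is offset (68,-45) px from yellow's, against (68,-46) px between their tabs, so it sits correctly. Next is red.

Call:
step_arm:
  moves:
    - [1,4,10,-0.009,0,0,62]
    - [1,4,30,-0.009,0,0,57]
    - [1,4,50,-0.009,0,0,57]
    - [1,4,60,-0.009,0,0,57]
    - [1,4,60,-0.009,0,0,57]

```text
clock: 14.65
tcp_pos: [0.4041, 0.2218, 0.0149]
orientation: [-1.99, -2.429, 0.003]
contact_force: [-0.4, 0.2, -0.2]
grip_width: 0.0571
gripper_force: 0.0
```

```bash
python3 go.py 404.4 222.8 -2.6 .2
```

```text
t 14.65 tcp [404.1 221.8  14.9] F [-0.4  0.2 -0.2] w 57.1 gf 0.0 MOVE [ 0.9  0.6 17.5] [-0.003  0.    -0.002]
```

Call:
step_arm:
  moves:
    - [1,0.5,8,-0.003,0,0,57]
    - [1,0.5,14,-0.003,0,0,56]
    - [1,0.5,16,-0.003,0,0,55]
    - [1,0.5,17,-0.003,0,0,54]
    - [1,0.5,17,-0.003,0,0,54]

```text
clock: 15.15
tcp_pos: [0.4047, 0.2243, -0.0005]
orientation: [1.988, 2.431, 0.005]
contact_force: [-0.0, -0.1, 0.6]
grip_width: 0.0535
gripper_force: 0.0
```

Call:
step_arm:
  moves:
    - [-1,0,1,0,0,0,54]
    - [-1,0,2,0,0,0,54]
    - [-1,0,2,0,0,0,54]

```text
clock: 15.45
tcp_pos: [0.4048, 0.2232, -0.0026]
orientation: [1.988, 2.431, 0.005]
contact_force: [-0.1, -0.6, 0.3]
grip_width: 0.0539
gripper_force: 0.0
```

```bash
python3 go.py 404.4 222.8 -2.6 .2
```

```text
t 15.45 tcp [404.8 223.2  -2.6] F [-0.1 -0.6  0.3] w 53.9 gf 0.0 MOVE [-0.3 -0.5  0. ] [ 0.003 -0.001 -0.001]
```

Call:
step_arm:
  moves:
    - [0,0,0,0,0,0,46]
    - [0,0,0,0,0,0,46]
    - [0,0,0,0,0,0,46]
    - [0,0,0,0,0,0,46]
    - [0,0,-6,0,0,0,46]
    - [0,0,-25,0,0,0,46]
    - [0,0,-60,0,0,0,46]
    - [0,0,-60,0,0,0,46]

```text
clock: 16.25
tcp_pos: [0.4066, 0.2247, 0.0608]
orientation: [1.987, 2.429, 0.014]
contact_force: [-0.0, 1.0, -1.0]
grip_width: 0.0486
gripper_force: 41.8
```

```bash
python3 t.py 0 14.6 60 -.124
```

```text
[617.7  18.6]
t 16.25 tcp [406.6 224.7  60.8] F [-0.  1. -1.] w 48.6 gf 41.8 MOVE [-243.8  166.     1.5] [ 0.031 -0.127  0.374]
```

Call:
step_arm:
  moves:
    - [-25,17,-4,0,0,0.05,46]
    - [-60,41,-6,0,-0.03,0.12,46]
    - [-95,65,-6,0.01,-0.06,0.2,46]
    - [-130,89,-6,0.02,-0.09,0.28,46]
    - [-165,113,-5,0.03,-0.11,0.34,46]
    - [-200,137,-4,0.03,-0.125,0.37,46]
    - [-230,156,-2,0.03,-0.125,0.373,46]
    - [-240,164,0,0.03,-0.125,0.373,46]

```text
clock: 17.05
tcp_pos: [0.6149, 0.0159, 0.0571]
orientation: [2.347, 1.96, -0.153]
contact_force: [-0.6, 0.0, 0.2]
grip_width: 0.0484
gripper_force: 41.8
```

```bash
python3 t.py 0 14.6 30 -.124
```

```text
[617.7  18.6]
t 17.05 tcp [614.9  15.9  57.1] F [-0.6  0.   0.2] w 48.4 gf 41.8 MOVE [ 6.6  2.3 26.5] [-0.003  0.004 -0.003]
```

Call:
step_arm:
  moves:
    - [6,2,10,-0.003,0.003,0,46]
    - [6,2,20,-0.003,0.003,0,46]
    - [6,2,26,-0.003,0.003,0,46]
    - [6,2,26,-0.003,0.003,0,46]

```text
clock: 17.45
tcp_pos: [0.6132, 0.024, 0.0296]
orientation: [2.342, 1.972, -0.148]
contact_force: [0.1, 0.2, -0.4]
grip_width: 0.0483
gripper_force: 41.8
```

```bash
python3 t.py 0.7 14.6 11 -.124
```

```text
[618.3  18.5]
t 17.45 tcp [613.2  24.   29.6] F [ 0.1  0.2 -0.4] w 48.3 gf 41.8 MOVE [-2.3  6.  19. ] [-0.003 -0.001  0.005]
```

Call:
step_arm:
  moves:
    - [-2,5,8,-0.003,0,0.004,46]
    - [-2,5.5,15,-0.003,0,0.004,46]
    - [-2,5.5,18,-0.003,0,0.004,46]
    - [-2,5.5,18,-0.003,0,0.004,46]
    - [-2,5.5,18,-0.003,0,0.004,46]

```text
clock: 17.95
tcp_pos: [0.62, 0.0177, 0.0135]
orientation: [2.346, 1.962, -0.141]
contact_force: [0.5, -0.6, -0.8]
grip_width: 0.0484
gripper_force: 41.8
```

```bash
python3 t.py 0.7 14.6 7 -.124
```

```text
[618.3  18.5]
t 17.95 tcp [620.   17.7  13.5] F [ 0.5 -0.6 -0.8] w 48.4 gf 41.8 MOVE [ 1.2 -1.7  6.4] [ 0.002 -0.002 -0.002]
```

Call:
step_arm:
  moves:
    - [1,-1.5,3,0.002,-0.002,-0.002,46]
    - [1,-1.5,5,0.002,-0.002,-0.002,46]
    - [1,-1.5,5.5,0.002,-0.002,-0.002,46]
    - [1,-1.5,5.5,0.002,-0.002,-0.002,46]

```text
clock: 18.35
tcp_pos: [0.6185, 0.0182, 0.0078]
orientation: [2.344, 1.964, -0.146]
contact_force: [0.5, -0.4, -1.5]
grip_width: 0.0488
gripper_force: 41.8
```

```bash
python3 t.py 0.7 14.6 6.2 -.124
```

```text
[618.3  18.5]
t 18.35 tcp [618.5  18.2   7.8] F [ 0.5 -0.4 -1.5] w 48.8 gf 41.8 MOVE [ 0.5 -0.2  1.6] [0.    0.001 0.   ]
```

Call:
step_arm:
  moves:
    - [0.5,-0.2,0.8,0,0,0,46]
    - [0.5,-0.2,1.6,0,0,0,46]
    - [0.5,-0.2,1.6,0,0,0,46]

```text
clock: 18.65
tcp_pos: [0.6186, 0.0187, 0.0066]
orientation: [2.343, 1.964, -0.145]
contact_force: [-1.9, 0.0, 3.2]
grip_width: 0.0487
gripper_force: 42.1
```

Contact. I'll release red, rise, then find the die.

Call:
step_arm:
  moves:
    - [0,0,0,0,0,0,51]
    - [0,0,0,0,0,0,56]
    - [0,0,0,0,0,0,60]
    - [0,0,-6,0,0,0,60]
    - [0,0,-30,0,0,0,60]
    - [0,0,-70,0,0,0,60]
    - [0,0,-100,0,0,0,60]
    - [0,0,-100,0,0,0,60]

```text
clock: 19.45
tcp_pos: [0.6238, 0.0325, 0.1107]
orientation: [2.341, 1.962, -0.134]
contact_force: [0.2, 0.7, -0.1]
grip_width: 0.0598
gripper_force: 0.0
```

```bash
python3 - <<'E'
from h import *
for n in("scene","top"):
    f=grab(n); hsv=cv2.cvtColor(f["image"],cv2.COLOR_RGB2HSV)
    x,y=(321,222) if n=="top" else (236,239)
    p=f["image"][y-14:y+14,x-14:x+14]; print(n,'bg',np.median(p),'max',p.max(),p.min())
    save(f,f"pics/die_{n}.png",(x-20,y-20,x+20,y+20),10)
a=np.hstack([cv2.imread(f"pics/die_{n}.png") for n in("scene","top")]); cv2.imwrite("pics/die.png",a)
E
python3 go.py 445 -20 70 -.17
```

```text
scene bg 161.0 max 207 62
top bg 61.0 max 134 19
t 19.55 tcp [621.   30.9 106.5] F [ 0.6 -0.4  0.5] w 60.2 gf 0.0 MOVE [ -75.8 -164.5   45.9] [ 0.002  0.124 -0.006]
```

View pics/die.png

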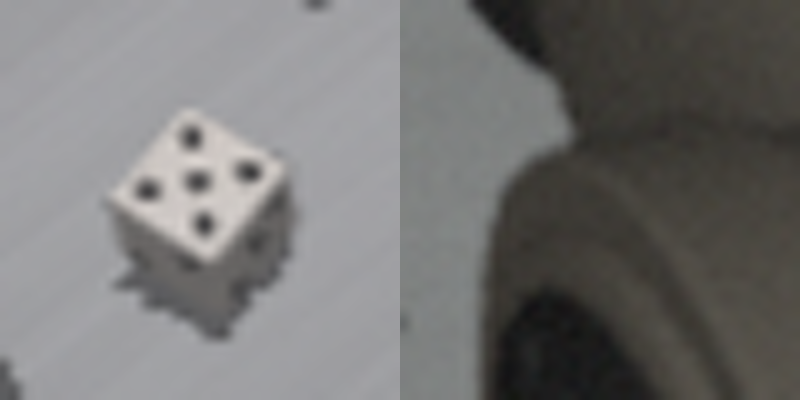

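The scene half of the crop shows the white die, with top-face corners at (188,108), (287,165), (212,265) and (108,195). The arm blocks the top view.

```bash
python3 - <<'E'
from h import *
f=grab("scene"); c=np.array([(188,108),(287,165),(212,265),(108,195)])/10-.45+[216,219]
P=ray(f,c,.03)[:,:2]*1000; e=np.roll(P,-1,0)-P
print(P.round(1),np.linalg.norm(e,axis=1).round(1),np.arctan2(e[:,1],e[:,0]).round(3),(P.mean(0)-[2,0]).round(1))
for col in [1]:
    from meas import *
    for k in RNG:
        for c in blobs(f,k,100): print(k,cv2.contourArea(c),*rect(f,c,.016))
save(f,"pics/s5.png",(220,200,400,360),3.5)
E
```

```text
[[418.2 -51.1]
 [444.6 -44.2]
 [452.2 -72.5]
 [422.9 -78.3]] [27.3 29.3 29.9 27.6] [ 0.255 -1.308 -2.946  1.744] [432.5 -61.5]
red 719.5 [619.8  15.7  50.4  77.7] -0.211
yellow 150.5 [692.1 -94.4  21.   31.3] -0.179
yellow 412.5 [601.8 -94.4  50.4  50.6] 1.393
blue 1382.5 [ 397.4 -564.6   52.9  138.6] 1.468
blue 114.5 [701.1 -48.2  19.   29.1] -0.178
blue 345.0 [608.4 -46.6  44.5  50.5] 1.387
blue 279.5 [-360.5  366.3   80.9  107.8] 1.099
```

View pics/s5.png

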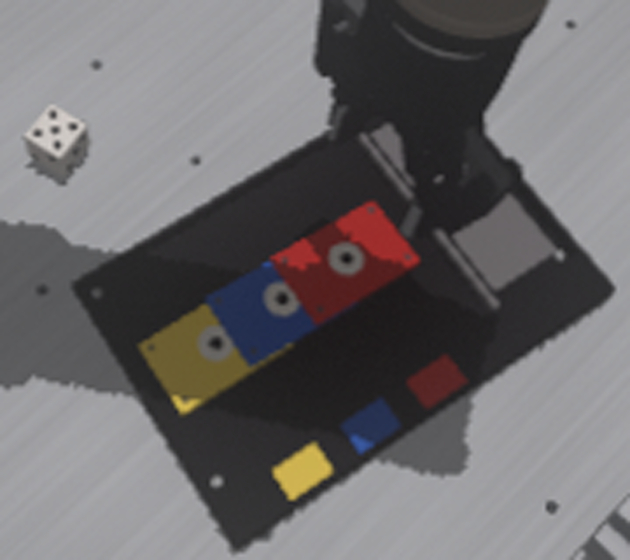

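The fan is right: spots at yellow (215,343), blue (283,298) and red (347,258). The die is at about (432,-61), yaw 0.22, with edges near 29 mm.

```bash
python3 go.py 432.5 -61.5 90 .22
```

```text
t 19.6 tcp [620.2  30.5 105.3] F [-1.4  0.2 -0.2] w 60.3 gf 0.0 MOVE [-120.6 -168.7   30.6] [-0.025  0.123 -0.395]
```

Call:
step_arm:
  moves:
    - [-120,-169,30,-0.025,0.123,-0.395,60]
    - [-120,-169,30,-0.025,0.123,-0.395,60]
    - [-120,-169,30,-0.025,0.123,-0.395,60]
    - [-120,-169,30,-0.025,0.123,-0.395,60]
    - [-120,-169,30,-0.025,0.123,-0.395,60]
    - [-120,-169,30,-0.025,0.123,-0.395,60]
    - [-120,-169,30,-0.025,0.123,-0.395,60]

```text
clock: 20.3
tcp_pos: [0.434, -0.06, 0.0906]
orientation: [1.964, 2.451, 0.003]
contact_force: [0.8, 0.1, 0.2]
grip_width: 0.0603
gripper_force: 0.0
```

```bash
python3 go.py 432.5 -61.5 4 .22; python3 - <<'E'
from h import *
f=grab("top"); 
b=f["image"][110:260,180:400][...,::-1]; cv2.imwrite("pics/t5.png",cv2.resize(np.clip(b*1.6,0,255).astype(np.uint8),None,fx=3.5,fy=3.5,interpolation=cv2.INTER_CUBIC))
f=grab("scene")
# white spots of plates: bright low-sat blobs in the tray
hsv=cv2.cvtColor(f["image"],cv2.COLOR_RGB2HSV)
for nm,(u,v),z in(("y",(281,298),.010),("b",(301,285),.0149),("r",(319,274),.0149)):
    w=hsv[v-9:v+10,u-9:u+10]; m=((w[...,1]<70)&(w[...,2]>90)).astype(np.uint8)
    c=max(cv2.findContours(m,0,cv2.CHAIN_APPROX_NONE)[0],key=cv2.contourArea); (x,y),rad=cv2.minEnclosingCircle(c)
    P=ray(f,[(x+u-9,y+v-9)],z)[0,:2]*1000; print(nm,(x+u-9,y+v-9),rad,P.round(1))
E
```

```text
t 20.3 tcp [434.  -60.   90.6] F [0.8 0.1 0.2] w 60.3 gf 0.0 MOVE [-1.1 -1.9 86.6] [ 0.002 -0.    -0.   ]
y (281.2142858505249, 297.5) 5.015382766723633 [602.  -77.9]
b (300.0, 285.0) 5.385264873504639 [610.6 -31.1]
r (318.5, 273.0) 4.924529075622559 [618.5  17.3]
```

View pics/t5.png

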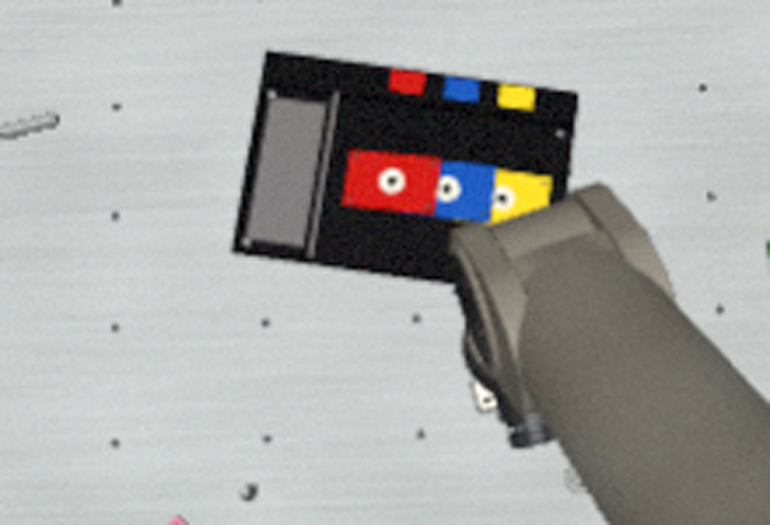

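The top view agrees: spots at yellow (502,198), blue (448,188) and red (392,181), and the scene rays give spacings of 47.6 and 49.0 mm. Now the die.

Call:
step_arm:
  moves:
    - [-1,-2,40,0,0,0,60]
    - [-1,-2,70,0,0,0,55]
    - [-1,-2,80,0,0,0,50]
    - [-1,-2,84,0,0,0,45]
    - [-1,-2,84,0,0,0,26]
    - [-1,-2,84,0,0,0,26]
    - [-1,-2,84,0,0,0,26]
    - [-1,-2,84,0,0,0,26]
  grip_force: 30

```text
clock: 21.2
tcp_pos: [0.4316, -0.0622, 0.0073]
orientation: [1.964, 2.45, 0.002]
contact_force: [-1.1, 0.2, -0.5]
grip_width: 0.029
gripper_force: 30.0
```

Gripped. I'll lift and carry it to the bay.

Call:
step_arm:
  moves:
    - [0,0,-10,0,0,0,26]
    - [0,0,-40,0,0,0,26]
    - [0,0,-75,0,0,0,26]
    - [0,0,-75,0,0,0,26]

```text
clock: 21.6
tcp_pos: [0.4337, -0.0621, 0.0857]
orientation: [1.961, 2.446, 0.006]
contact_force: [0.9, 0.9, -0.6]
grip_width: 0.0296
gripper_force: 30.0
```

```bash
python3 t.py 0 104 80 0
```

```text
[633.3 106.6]
t 21.6 tcp [433.7 -62.1  85.7] F [ 0.9  0.9 -0.6] w 29.6 gf 30.0 MOVE [121.3 231.4   7.1] [0.008 0.001 0.395]
```

Call:
step_arm:
  moves:
    - [15,30,0,0,0,0.05,26]
    - [37,70,0,0,0,0.13,26]
    - [59,112,0,0,0,0.21,26]
    - [80,154,2,0,0,0.29,26]
    - [101,195,4,0,0,0.36,26]
    - [116,222,5,0.008,0,0.395,26]
    - [121,231,6,0.008,0,0.395,26]
    - [121,231,6,0.008,0,0.395,26]

```text
clock: 22.4
tcp_pos: [0.6301, 0.1079, 0.0753]
orientation: [-2.401, -2.018, 0.008]
contact_force: [0.1, 0.6, 0.0]
grip_width: 0.0299
gripper_force: 30.0
```

```bash
python3 t.py 0 104 11.5 0
```

```text
[633.3 106.6]
t 22.4 tcp [630.1 107.9  75.3] F [0.1 0.6 0. ] w 29.9 gf 30.0 MOVE [-0.7  3.8 63.8] [-0.007  0.001  0.003]
```

Call:
step_arm:
  moves:
    - [-0.7,2,30,-0.004,0,0.003,26]
    - [-0.7,3,50,-0.004,0,0.003,26]
    - [-0.7,3,59,-0.004,0,0.003,26]
    - [-0.7,3,61,-0.004,0,0.003,26]
    - [-0.7,3,61,-0.004,0,0.003,26]

```text
clock: 22.9
tcp_pos: [0.6323, 0.1046, 0.0152]
orientation: [-2.41, -2.013, 0.005]
contact_force: [1.1, -0.7, 0.5]
grip_width: 0.0297
gripper_force: 30.0
```

```bash
python3 t.py 0 104 11.5 0
```

```text
[633.3 106.6]
t 22.9 tcp [632.3 104.6  15.2] F [ 1.1 -0.7  0.5] w 29.7 gf 30.0 MOVE [2.1 0.7 3.7] [-0.003  0.002 -0.003]
```

Call:
step_arm:
  moves:
    - [2,0.5,2,-0.003,0.002,-0.003,26]
    - [2,0.5,3.5,-0.003,0.002,-0.003,26]
    - [2,0.5,4,-0.003,0.002,-0.003,26]
    - [2,0.5,4,-0.003,0.002,-0.003,26]

```text
clock: 23.3
tcp_pos: [0.6335, 0.1073, 0.0111]
orientation: [2.407, 2.019, 0.002]
contact_force: [-0.8, 0.4, 2.7]
grip_width: 0.0292
gripper_force: 30.2
```

Call:
step_arm:
  moves:
    - [0,0,0,0,0,0,34]
    - [0,0,0,0,0,0,42]
    - [0,0,0,0,0,0,50]
    - [0,0,-5,0,0,0,50]
    - [0,0,-30,0,0,0,50]
    - [0,0,-75,0,0,0,50]
    - [0,0,-120,0,0,0,50]
    - [0,0,-150,0,0,0,50]

```text
clock: 24.1
tcp_pos: [0.6343, 0.1076, 0.1645]
orientation: [2.406, 2.018, 0.006]
contact_force: [0.1, -0.4, 0.2]
grip_width: 0.0498
gripper_force: 0.0
```

Call:
step_arm:
  moves:
    - [40,-40,-20,0,0,0,50]
    - [80,-80,-20,0,0,0,50]
    - [120,-120,-20,0,0,0,50]
    - [120,-120,-20,0,0,0,50]
    - [120,-120,-20,0,0,0,50]

```text
clock: 24.6
tcp_pos: [0.533, 0.2509, 0.1818]
orientation: [-2.398, -2.026, -0.003]
contact_force: [-0.1, -0.4, -0.0]
grip_width: 0.0501
gripper_force: 0.0
```

```bash
python3 - <<'E'
from h import *
f=grab("scene"); save(f,"pics/s6.png",(150,150,420,400),2.3)
E
```

```text
(no output)
```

View pics/s6.png

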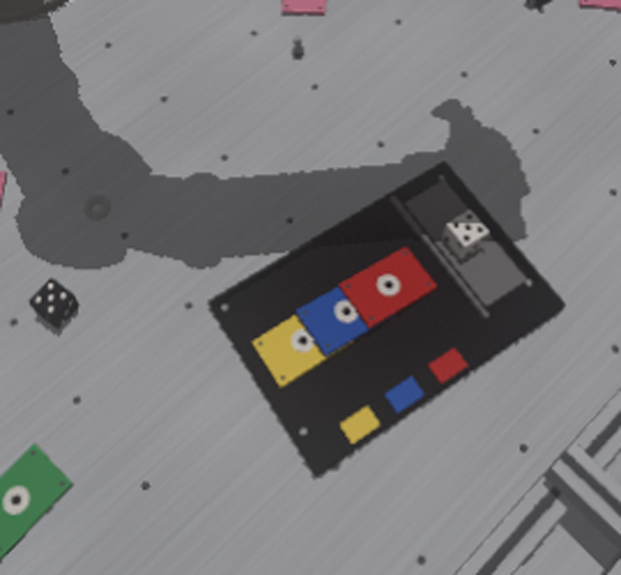

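The fan is complete, with spots at yellow (303,341), blue (345,311) and red (388,285). The white die is in the bay at (466,232). The black die and green plate haven't moved.

```bash
python3 -c "
from bench import r
print(r.hand_in())"
```

```text
the job is handed in; nothing more can be done
None
```

The kit is packed and handed in: the yellow, blue and red plates are fanned beside their own tabs (yellow flat, farthest from the bay), the white die is in the die bay, the green plate and black die were left where they lay, and the robot is holding nothing.

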